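# File the sample boards and the wax cake

### The arm

A 6-joint arm with a two-finger parallel gripper is mounted at the origin on the work surface. World frame = base frame: x ahead of the robot, y to its left, z up, the work surface at z = 0. Lengths are in mm, angles in rad, forces in N, time in s.
With the tool pointing down it reaches from about 350 to 775 mm from the base axis. Payload 7.3 kg.
Tool frame: the origin (TCP) lies at the very end of the fingers, on their centre line; the grasp point (between the pads) lies 19 mm behind it; z points along the fingers, y is the line along which they close (so a half turn about z gives the same grasp; the last joint's range is limited). The gripper opens to 92 mm and grips with 3 to 60 N. Pads are 19 mm wide; open, the fingers measure 130 mm over their backs; the gripper's body (75 mm by 190 mm) begins 47 mm behind the grasp point.
Start: joints at [1.088, 0.342, 1.524, -0, 1.275, -0.146], TCP at [173.482, 495.529, 226.741] pointing down, gripper open.
Joint ranges: [-2.53, 2.53], [-0.77, 2.02], [0.04, 2.7], [-1, 4.14], [0.28, 2.66], [-3.11, 3.11]. Speed limits (rad/s): [2.57, 2.57, 3.14, 3.14, 3.14, 3.14].

### API

Orientations are given as [roll, pitch, yaw] about the fixed x, y, z axes, in that order (R = Rz(yaw) Ry(pitch) Rx(roll)).
In Python, from plant import bot gives the robot as it stands.
- The arm moves only by the tool apply_moves, never from a script. Its argument "motion" is text: rows parted by semicolons, each of 4 numbers parted by spaces: the shift along the tool's x, y, z in m, then the turn about the tool's z in degrees. A call has 1 to 8 rows; each row shifts and turns the commanded pose from where the row before left it, along the tool's axes as they then stand; what a row does not reach is not made up. A row lasts 1/8 s, in which the tool goes at most 62.5 mm and 10.7 degrees, less where a joint would pass 70% of its speed; a pose out of reach is approached as far as the arm can. A call with a gripper value outside its range is refused whole. "fingers" is the opening, from -1 (shut) to 1 (fully open), set as the call begins (left out, the last holds). The fingers move at their own pace and stop on an object; the grip force is fixed at half the most. Time passes only in rows, so rows that do not move let the fingers close. It gives the time, the measured TCP pose, the force, the opening and the grip force at its end, in the units of the state.
- bot.get_obs(): the state, without advancing time (a new reading comes with each control period).
- bot.capture(name): name is "side" or "top"; returns a dict with "img" (420x560x3 uint8, blue, green, red), "range_z" (420x560 float32, mm along the optical axis (not along the pixel's ray), 0 where there is no reading), "fx", "fy", "cx", "cy" (pixels), "D" ([k1, k2, p1, p2, k3] as OpenCV has them; the pictures are not rectified), "world_from_camera" (4x4, takes a point from camera to world coordinates). Camera axes: x right, y down, z forward; pixel columns grow to the right and rows downward; lengths in mm; the calibration is good to about 2 mm. A picture is of the moment at which its call begins.
- bot.close_job(): hands the job in; it is judged then, once.
Trained networks look in a picture, given as the dict that the camera call returned (one of the last four; its "shot" number tells which), for a name from the list of things; names that differ only in an ending like _2 or _b are one class to them, and where a whole thing is asked for, a point or a joint stands for the part that bears it (a point fixed in the world has none). Each returns a list of dicts, best first, with "p" (0 to 1); they miss things now and then, are a little off and sometimes report something else, mostly with a low value. They report only what shows in the picture. A call takes as long as a camera call. They do not tell look-alikes from the thing itself.
- bot.cut_out(picture, thing): "pixels" (420x560 bool, what is visible of it) and "point" ([column, row] in pixels, amid what is visible of it).
The state is a dict: "time": time; "joint_positions": joint angles; "dq": joint speeds; "tau": joint torques, N m; "tool_pos": TCP position; "tcp_rot": TCP orientation; "contact_force": force on the tool from outside, world axes, zero at the start; "moment": the same for the moment, N m; "grip_width": finger opening in mm; "finger_force": force on a finger pad.
Only numpy, scipy, OpenCV 4.12 (cv2) and the standard library are available. Lean on these libraries where they do the work, as an engineer would, in place of code of your own. Each camera call takes 0.05 s, during which the arm holds its last target. There are 200 camera calls.

### The job

Put this colour away: stack every sample board on the sloping stand in one pile, wax side up, each lying flat and pushed down square against the backstop, with the long boards below the short ones, and put the wax cake away in the dust box. Only one of the box's six pockets is empty and the flaps hide which, so feel through the flaps for it, and leave the cake right down on the pocket floor with the flaps closed above it. Leave the other things on the bench standing where they are.

Things in the scene. Friction and masses are not known exactly. Their poses are not given: they have to be found in the camera images.
- box: Grey dust box for wax cakes, fixed, 204 (x) x 204 (y) x 79 mm high. Origin: centre of its underside, axes level. Six pockets, each an 84 (x) x 52 (y) mm opening in the top, 12 mm walls between, floor 74 mm below the top. Five hold a cake like the loose one, its top 30 mm below the box top, hidden under the flaps; one, a different one each time, is empty.
- deck: Sloping deck of the fixed wooden stand: 210 mm long, 124 wide, 22 degrees, with a 66 mm high, 14 mm thick backstop along its lower edge. Origin: middle of the backstop's foot, on the deck surface, 26 mm above the bench; x runs up the slope (roughly away from the robot), y across, z square out of the deck. The backstop's inner face is at x = 0.
- long1: Sample board, plain plywood with a cream wax ground on its upper face: 150 long (own x) x 56 wide (own y) x 14 thick (own z, wax face towards +z). Origin at its centre. About 105 g. May be absent.
- long2: Sample board, plain plywood with a cream wax ground on its upper face: 150 long (own x) x 56 wide (own y) x 14 thick (own z, wax face towards +z). Origin at its centre. About 105 g. May be absent.
- short1: Sample board, plain plywood with a cream wax ground on its upper face: 105 long (own x) x 56 wide (own y) x 14 thick (own z, wax face towards +z). Origin at its centre. About 74 g. May be absent.
- short2: Sample board, plain plywood with a cream wax ground on its upper face: 105 long (own x) x 56 wide (own y) x 14 thick (own z, wax face towards +z). Origin at its centre. About 74 g. May be absent.
- cake: The loose cake of cream wax, a bar 76 mm long (own x), 44 x 44 mm in section, 130 g or so. Origin at its centre. Any long face may be up. It goes into a pocket with its long axis along the box's x; with its lower half pushed in between the flaps and let go, it drops to the floor by its own weight, or can be pushed down.
- tin: Bystander: open aluminium tin of set wax, 68 mm wide, 40 mm tall, standing. Origin under its centre.
- brush: Bystander: paint brush, 200 mm, lying on the bench beyond the work area.
- knife: Bystander: palette knife, 200 mm, lying beyond the work area.
- jar: Bystander: jar, 72 mm wide, 90 mm tall. Origin under its centre.
- pot: Bystander: terracotta pot with brushes, 84 mm wide, 200 mm tall. Origin under its centre.
- pocket0 (a point): Centre of dust-box opening 0, level with the box top (box x -48, y -64 mm). Closed by two metal sprung flaps hinged on its long sides and meeting in the middle; pushed (under 2 N) they swing 25 mm down into the pocket, and spring shut when freed.
- pocket1 (a point): Centre of dust-box opening 1, level with the box top (box x -48, y +0 mm). Closed by two metal sprung flaps hinged on its long sides and meeting in the middle; pushed (under 2 N) they swing 25 mm down into the pocket, and spring shut when freed.
- pocket2 (a point): Centre of dust-box opening 2, level with the box top (box x -48, y +64 mm). Closed by two metal sprung flaps hinged on its long sides and meeting in the middle; pushed (under 2 N) they swing 25 mm down into the pocket, and spring shut when freed.
- pocket3 (a point): Centre of dust-box opening 3, level with the box top (box x +48, y -64 mm). Closed by two metal sprung flaps hinged on its long sides and meeting in the middle; pushed (under 2 N) they swing 25 mm down into the pocket, and spring shut when freed.
- pocket4 (a point): Centre of dust-box opening 4, level with the box top (box x +48, y +0 mm). Closed by two metal sprung flaps hinged on its long sides and meeting in the middle; pushed (under 2 N) they swing 25 mm down into the pocket, and spring shut when freed.
- pocket5 (a point): Centre of dust-box opening 5, level with the box top (box x +48, y +64 mm). Closed by two metal sprung flaps hinged on its long sides and meeting in the middle; pushed (under 2 N) they swing 25 mm down into the pocket, and spring shut when freed.
There are look-alikes about, which are no part of the job. Leave any green or yellow look-alike of the long1 alone.

How it is judged:
By the outcome, as a careful person would: the job done as asked, in the order asked, and still so for the second after the job is handed in, with the robot touching nothing.
Of stored0, stored1, stored2, stored3, stored4, stored5 only 5 to 5 are there at a start; the rules pass over those that are not, and their reading is None.
Of long1, long2, short1, short2 only 3 to 4 are there at a start; the rules pass over those that are not, and their reading is None.
At some moment in a run one of long1, long2, short1, short2, cake may be knocked a few centimetres aside while the robot is not near it.
Once in a run the grip may slacken for a moment while it holds something.
It also fails if it takes over 210 s, if anything falls off the work surface, if the arm or the gripper's body presses on something with over 40 N, if the wrist force passes 120 N, or if a joint passes its speed limit or range.

## Working session

There is one attempt and no reset: what is moved stays moved. The work goes in short steps, Python scripts to look and compute and a tool call to move; the robot and the scene stay as the last step left them, time stands still between calls to the robot, and variables do not carry over. Pictures are saved under pics/ and viewed, at most 14 in all, crops included, and the job is handed in when it is done.

Besides the shell and the picture viewer there is one more tool, called after "Call:" as name(argument=value, ...), one argument or row to a line, values as JSON. apply_moves: Moves the arm, as the interface text tells. Its arguments: {"type":"object","properties":{"motion":{"type":"string"},"fingers":{"type":"number"}},"required":["motion"]}

```bash
ls; mkdir -p pics
cat > h.py <<'E'
import numpy as np, cv2
from plant import bot
np.set_printoptions(precision=1,suppress=True,linewidth=160)
def cloud(c):
    h,w=c["range_z"].shape
    K=np.array([[c["fx"],0,c["cx"]],[0,c["fy"],c["cy"]],[0,0,1]])
    u,v=np.meshgrid(np.arange(w),np.arange(h))
    p=cv2.undistortPoints(np.stack([u,v],-1).reshape(-1,1,2).astype(np.float64),K,np.array(c["D"],float)).reshape(h,w,2)
    z=c["range_z"].astype(float)
    P=np.dstack([p[...,0]*z,p[...,1]*z,z,np.ones_like(z)])
    W=P@np.array(c["world_from_camera"]).T
    W=W[...,:3].copy(); W[z<=0]=np.nan
    return W
E
python3 - <<'E'
from h import *
print({k:v for k,v in bot.get_obs().items()})
for n in ("side","top"):
    c=bot.capture(n); cv2.imwrite(f"pics/{n}0.png",c["img"]); np.save(f"{n}0.npy",cloud(c)); print(n,c["fx"],np.array(c["world_from_camera"]))
    for t in ["long1","short1","cake","deck","box","tin","jar","pot"]:
        for d in bot.cut_out(c,t):
            W=cloud(c)[d["pixels"]]; print(t,round(d["p"],2),d["point"],d["pixels"].sum(),np.nanmedian(W,0),np.nanpercentile(W,3,0),np.nanpercentile(W,97,0))
E
```

```text
pics
{'time': 0.0, 'joint_positions': array([ 1.1,  0.3,  1.5, -0. ,  1.3, -0.1]), 'dq': array([ 0., -0., -0.,  0., -0.,  0.]), 'tau': array([ -0. , -43.1, -24.4,   0.1,   0.1,  -0. ]), 'tool_pos': array([173.3, 495.1, 226. ]), 'tcp_rot': array([-3.1, -0. ,  2.8]), 'contact_force': array([0.2, 0.1, 1.1]), 'moment': array([ 0., -0.,  0.]), 'finger_force': 0.0, 'grip_width': 91.90406088425576}
side 442.67416575827536 [[   1.    -0.2    0.2  277. ]
 [  -0.3   -0.5    0.8 -998.4]
 [  -0.    -0.9   -0.5  702. ]
 [   0.     0.     0.     1. ]]
long1 0.9 [251.2, 262.0] 864 [ 435.6 -119.4   12.8] [ 404.7 -180.2    3.6] [467.2 -41.8  15.3]
long1 0.85 [188.7, 188.4] 471 [310.  327.9  11.9] [241.3 296.6  -0.5] [377.2 369.9  15.4]
long1 0.72 [179.6, 312.2] 1452 [ 239.4 -250.4   13.5] [ 173.  -290.     2.7] [ 310.3 -205.6   16.2]
short1 0.93 [316.9, 209.6] 383 [671.1  87.4  12.5] [644.4  45.6   2.5] [700.2 144.4  15.4]
short1 0.61 [337.5, 247.6] 543 [ 663.9 -124.6   12.8] [ 636.1 -170.     3.4] [689.3 -70.9  15.7]
short1 0.47 [304.2, 249.8] 595 [ 554.7 -138.9   40.3] [ 536.6 -157.5    2.2] [578.7
[... 1767 characters left out ...]
9 -315.2   66.5] [ 372.9 -375.8   27.1] [ 590.7 -254.4  100.8]
deck 0.33 [232.7, 144.8] 992 [671.8 102.7  12.6] [645.1  55.4   9.1] [699.2 150.4  15.8]
deck 0.33 [132.4, 191.7] 9418 [538.5 312.   77.5] [443.2 214.4  32.6] [635.4 412.6  80.7]
box 0.77 [133.3, 191.6] 9314 [537.9 311.7  77.5] [443.2 214.7  37.7] [634.5 411.6  80.7]
tin 0.86 [225.3, 239.1] 718 [441.6 109.2  27.1] [412.1  79.9   2.2] [472.1 137.4  39.9]
jar 0.85 [401.9, 125.8] 1076 [ 707.5 -285.2   86.8] [ 680.8 -319.6   14.8] [ 740.9 -260.3   91.3]
jar 0.25 [323.0, 149.4] 1030 [ 661.4 -113.4   12.4] [ 635.4 -162.1    7.6] [688.3 -64.   15.9]
pot 0.86 [162.6, 102.5] 1823 [731.3 255.1  89.1] [698.  217.1   6.5] [777.7 294.9 191.6]
```

View pics/top0.png

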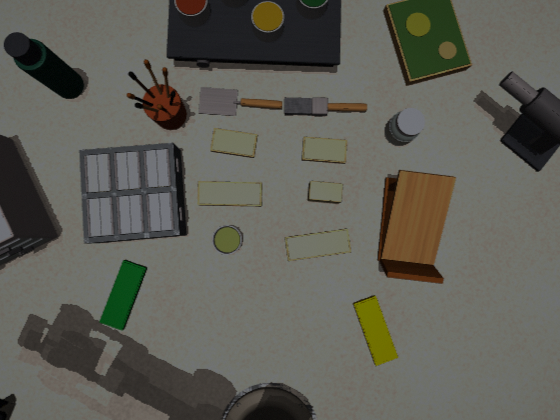

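View pics/side0.png

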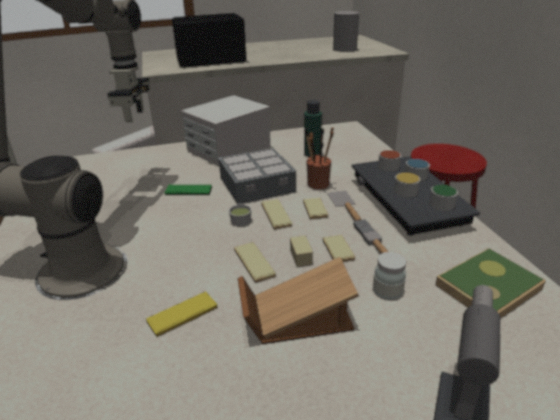

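The top view shows cream long boards at about (230,193) and (318,244), short boards at (234,142) and (325,149), and the cake at (325,191). The box is at (133,192) and the stand at (418,225), with its backstop at the lower end. The side view agrees; the green and yellow boards are decoys. Next I'll get exact poses.

```bash
cat >> h.py <<'E'
def rect(xy):
    (cx,cy),(a,b),t=cv2.minAreaRect(xy.astype(np.float32))
    if b>a: a,b,t=b,a,t+90
    return cx,cy,a,b,(t+90)%180-90   # long-axis yaw deg
def look(n="top",out=None):
    c=bot.capture(n); W=cloud(c)
    if out: cv2.imwrite(out,c["img"])
    hsv=cv2.cvtColor(c["img"],cv2.COLOR_BGR2HSV)
    seen=[]
    for t,lo,hi in [("long1",7,22),("short1",7,22),("cake",34,55)]:
        for d in bot.cut_out(c,t):
            if d["p"]<.3: continue
            m=cv2.dilate(d["pixels"].astype(np.uint8),np.ones((5,5)))>0
            m&=(W[...,2]>lo)&(W[...,2]<hi)
            if m.sum()<100: continue
            r=rect(W[m][:,:2])
            if any(np.hypot(r[0]-s[0],r[1]-s[1])<25 for s in seen): continue
            seen.append(r)
            print(n,t,round(d["p"],2),np.array(r),"z",np.median(W[m][:,2]).round(1),"hsv",np.median(hsv[m],0))
    return c,W
def tool():
    o=bot.get_obs(); print("t",round(o["time"],2),"tcp",o["tool_pos"],"rot deg",np.degrees(o["tcp_rot"]),"F",o["contact_force"],"w",round(o["grip_width"],1),"g",round(o["finger_force"],1))
    return o
def go(x,y,z=None,axis=None):
    """shift in tool axes to world target; axis=wanted world direction(deg) of tool y (mod 180)"""
    from scipy.spatial.transform import Rotation as R
    o=bot.get_obs(); M=R.from_euler("xyz",o["tcp_rot"]).as_matrix(); p=o["tool_pos"]
    d=M.T@(np.array([x,y,p[2] if z is None else z])-p)
    s="shift mm (tool) %s"%np.array(d)
    ya=np.degrees(np.arctan2(M[1,1],M[0,1])); s+=" | tool y at %.1f"%ya
    if axis is not None:
        w=((axis-ya)+90)%180-90; s+=" | turn about tool z %.1f"%(-w)
    print(s)
E
python3 - <<'E'
from h import *
ct,Wt=look("top"); look("side")
tool()
for n,c,W in [("top",ct,Wt)]:
    d=[k for k in bot.cut_out(c,"deck") if k["p"]>.5][0]; m=d["pixels"]
    P=W[m]; P=P[~np.isnan(P[:,0])]
    Q=P.copy()
    for i in range(8):
        q=Q.mean(0); n_=np.linalg.svd(Q-q,full_matrices=False)[2][2]; n_*=np.sign(n_[2]); r=(P-q)@n_; Q=P[abs(r)<(8 if i<4 else 2.5)]
    print("plane",n_,np.degrees(np.arccos(n_[2])),"up dir",np.degrees(np.arctan2(-n_[1],-n_[0])),len(Q),len(P))
    print("deck rect",np.array(rect(Q[:,:2])),cv2.boxPoints(cv2.minAreaRect(Q[:,:2].astype(np.float32))))
    u=-n_[:2]/np.linalg.norm(n_[:2]); up=np.array([u[0]*n_[2],u[1]*n_[2],np.hypot(*n_[:2])]); print("q",q,"up",up)
    Y=np.cross(n_,up); loc=np.stack([(P-q)@up,(P-q)@Y,(P-q)@n_],1)
    print("deck inlier local pct",np.percentile(loc[abs(loc[:,2])<2.5],[.5,2,50,98,99.5],axis=0))
    b=loc[loc[:,2]>10]; print("backstop",len(b)); 
    if len(b): print(np.percentile(b,[2,10,50,90,98],axis=0))
    d=bot.cut_out(c,"box")[0]["pixels"]; m=d&(W[...,2]>70); print("box",np.array(rect(W[m][:,:2])))
    bb=(W[...,2]>74)&(W[...,2]<86)&(abs(W[...,0]-538)<115)&(abs(W[...,1]-312)<115); print("box2",np.array(rect(W[bb][:,:2])),np.median(W[bb][:,2]))
E
```

```text
top long1 0.98 [ 436.8 -102.4  150.1   55.7  -80.5] z 12.4 hsv [ 34.  33. 116.]
top long1 0.79 [ 241.9 -240.3  151.    56.9   21.1] z 12.3 hsv [ 30. 255. 113.]
top long1 0.67 [310.4 343.7 150.4  56.9 -18.1] z 12.3 hsv [ 67. 225.  76.]
top short1 0.96 [673.2 103.  105.1  56.5  83.4] z 12.4 hsv [ 33.  48. 116.]
top cake 0.62 [ 559.3 -114.3   76.3   44.4   86.4] z 42.6 hsv [ 33.  42. 116.]
side long1 0.97 [551.2 105.4 156.8  57.3 -89. ] z 12.7 hsv [ 27.  59. 160.]
side long1 0.69 [ 437.  -106.3  153.5   57.4  -80.4] z 12.9 hsv [ 27.  59. 160.]
side long1 0.67 [309.3 337.4 153.2  62.7 -18. ] z 12.5 hsv [ 65. 134. 103.]
side long1 0.57 [ 242.5 -243.9  151.4   61.    21.9] z 13.7 hsv [ 26. 150. 158.]
side long1 0.46 [537.4 390.9 428.9 219.8 -88.2] z 14.7 hsv [60. 11. 47.]
side short1 0.73 [672.9  97.6 110.7  56.7  82.4] z 12.8 hsv [ 26.5  59.  159. ]
side short1 0.62 [ 663.3 -117.6  108.9   57.4   87.2] z 12.8 hsv [ 27.  59. 160.]
side cake 0.92 [ 559.7 -119.1   81.6   44.9   86.8] z 42.8 hsv [ 26.  59. 159.]
t 1.3 tcp [173.5 495.5 226.7] rot deg [180.   -0.  160.7] F [-0.5  0.   0.6] w 91.6 g 0.0
plane [-0.4  0.   0.9] 21.99638620557377 up dir -5.33934382931434 4484 6011
deck rect [ 495.8 -317.9  203.7  125.1   -5.2] [[ 388.7 -370.8]
 [ 591.5 -389.4]
 [ 602.9 -264.9]
 [ 400.1 -246.3]]
q [ 502.6 -318.3   65.4] up [ 0.9 -0.1  0.4]
deck inlier local pct [[-109.   -61.6   -2.4]
 [-105.3  -59.5   -2.3]
 [   2.4    0.    -0. ]
 [  98.2   59.4    2.3]
 [ 101.    61.2    2.4]]
backstop 874
[[-120.5  -59.6   11.9]
 [-117.   -49.4   19.5]
 [-109.1    0.2   52.7]
 [-108.    52.6   66.8]
 [-107.4   60.6   68.1]]
box [540.1 318.6 204.1 204.    6.6]
box2 [540.3 318.4 205.  203.6   6.6] 77.75248366695553
```

Run:
```python
from h import *
go(485.3,376.6,100,6.6)
a=np.radians(6.6)
for i,(x,y) in enumerate([(-48,-64),(-48,0),(-48,64),(48,-64),(48,0),(48,64)]): print(i,540.3+x*np.cos(a)-y*np.sin(a),318.5+x*np.sin(a)+y*np.cos(a))
```

```text
shift mm (tool) [-333.6   -9.2  126.7] | tool y at 70.7 | turn about tool z 64.1
0 499.97408488272436 249.40715977791706
1 492.6181072511809 312.9830167763424
2 485.26212961963745 376.5588737747678
3 595.3378703803625 260.4411262252322
4 587.981892748819 324.0169832236576
5 580.6259151172754 387.59284022208294
```

Call:
apply_moves(
  motion="-0.0477 -0.0013 0.0181 0;-0.0477 -0.0013 0.0181 0;-0.0477 -0.0013 0.0181 0;-0.0477 -0.0013 0.0181 0;-0.0477 -0.0013 0.0181 0;-0.0477 -0.0013 0.0181 0;-0.0477 -0.0013 0.0181 0;0 0 0 10.5",
  fingers=-1,
)

```text
time: 2.4
tool_pos: [488.0, 374.3, 98.0]
tcp_rot: [-3.14, -0.001, 2.614]
contact_force: [-0.9, 0.1, 0.1]
grip_width: 16.3
finger_force: 0.0
```

Call:
apply_moves(
  motion="0 0 0 10.5;0 0 0 10.5;0 0 0 10.5;0 0 0 10.5;0 0 0 10.5;0 0 0 1;0 0 0 0",
)

```text
time: 3.28
tool_pos: [485.6, 376.6, 100.0]
tcp_rot: [-3.142, -0.0, 1.691]
contact_force: [-0.4, 0.1, 0.8]
grip_width: 0.3
finger_force: 0.0
```

```bash
python3 -c "
from h import *
print(tool()['joint_positions'])
go(485.3,376.6,95,6.6)"
```

```text
t 3.27 tcp [485.6 376.6 100. ] rot deg [-180.    -0.    96.9] F [-0.4  0.1  0.8] w 0.3 g 0.0
[0.5 0.6 1.4 0.  1.1 0.4]
shift mm (tool) [ 0.  -0.3  5. ] | tool y at 6.9 | turn about tool z 0.3
```

Call:
apply_moves(
  motion="0 0 0.015 0;0 0 0.015 0;0 0 0.01 0;0 0 0.006 0;0 0 0.005 0;0 0 0.002 0;0 0 0.002 0;0 0 0 0",
)

```text
time: 4.28
tool_pos: [485.7, 376.7, 49.1]
tcp_rot: [3.14, -0.001, 1.688]
contact_force: [-8.8, -7.6, 27.1]
grip_width: 0.5
finger_force: 13.8
```

Call:
apply_moves(
  motion="0 0 -0.025 0;0 0 -0.03 0;-0.032 0 0 0;-0.032 0 0 0;0 0 0.025 0;0 0 0.02 0;0 0 0.008 0;0 0 0 0",
)

```text
time: 5.28
tool_pos: [492.7, 312.6, 49.2]
tcp_rot: [-3.141, 0.001, 1.688]
contact_force: [-6.2, -5.3, 16.2]
grip_width: 0.8
finger_force: 8.0
```

Call:
apply_moves(
  motion="0 0 -0.025 0;0 0 -0.028 0;-0.032 0 0 0;-0.032 0 0 0;0 0 0.025 0;0 0 0.02 0;0 0 0.008 0;0 0 0 0",
)

```text
time: 6.28
tool_pos: [500.4, 249.6, 47.0]
tcp_rot: [-3.141, 0.0, 1.688]
contact_force: [-0.9, -0.2, -0.5]
grip_width: 0.8
finger_force: 0.4
```

Call:
apply_moves(
  motion="0 0 0.005 0;0 0 0.005 0;0 0 0 0",
)

```text
time: 6.65
tool_pos: [500.4, 249.5, 36.8]
tcp_rot: [-3.141, 0.0, 1.688]
contact_force: [0.6, 0.0, -0.4]
grip_width: 0.7
finger_force: 0.4
```

Pocket 0 is empty: the fingers reached z = 37 with no force.

Call:
apply_moves(
  motion="0 0 -0.055 0;0 0 -0.055 0;-0.06 0 0 0;-0.06 0 0 0;0 0 0 0",
  fingers=1,
)

```text
time: 7.28
tool_pos: [515.1, 126.9, 147.5]
tcp_rot: [3.141, 0.001, 1.683]
contact_force: [0.5, 0.5, -0.2]
grip_width: 45.7
finger_force: 0.0
```

Run:
```python
from h import *
tool(); look("top"); look("side")
go(550.5,107.5,60,0)
```

```text
t 7.28 tcp [515.1 126.9 147.5] rot deg [180.    0.   96.4] F [ 0.5  0.5 -0.2] w 45.7 g 0.0
top long1 0.81 [ 242.1 -240.6  150.9   57.2   20.8] z 12.5 hsv [ 30. 255. 137.]
top long1 0.77 [ 436.8 -102.6  150.4   55.9  -80.5] z 12.5 hsv [ 34.  31. 140.]
top long1 0.58 [551.7  69.3  72.8  55.2 -88.4] z 12.5 hsv [21. 96. 91.]
top short1 0.94 [673.3 103.  105.2  56.6  83.5] z 12.6 hsv [ 33.  46. 140.]
top short1 0.55 [ 663.3 -113.6  105.3   57.6   87.1] z 12.5 hsv [ 32.  48. 140.]
top cake 0.65 [ 559.3 -114.4   76.2   44.2   86.3] z 42.4 hsv [ 33.  40. 140.]
side long1 0.8 [ 436.9 -106.6  154.9   57.1  -80.7] z 12.9 hsv [ 27.  59. 163.]
side long1 0.78 [ 241.9 -243.6  151.    62.9   21.3] z 13.7 hsv [ 26. 150. 162.]
side long1 0.63 [551.5 106.2 158.2  57.9 -89.6] z 12.8 hsv [22. 67. 95.]
side long1 0.58 [309.3 337.4 152.3  60.3 -18.7] z 12.5 hsv [ 65. 133. 106.]
side short1 0.88 [673.6  98.5 115.5  57.   83.4] z 12.7 hsv [ 27.  59. 163.]
side cake 0.84 [ 559.1 -118.8   80.4   43.7   87.1] z 42.9 hsv [ 26.  59. 163.]
shift mm (tool) [-28.1  33.1  86.9] | tool y at 6.8 | turn about tool z 6.8
```

Call:
apply_moves(
  motion="-0.028 0.034 0.02 0;0 0 0 6;0 0 0.05 0;0 0 0.04 0;0 0 0.02 0;0 0 0.012 0;0 0 0 0",
  fingers=1,
)

```text
time: 8.55
tool_pos: [551.4, 106.8, 4.6]
tcp_rot: [-3.141, -0.0, 1.584]
contact_force: [-0.1, -0.1, 0.6]
grip_width: 92.0
finger_force: 0.0
```

Call:
apply_moves(
  motion="0 0 0 0;0 0 0 0;0 0 0 0;0 0 0 0;0 0 0 0",
  fingers=-1,
)

```text
time: 9.18
tool_pos: [551.7, 106.4, 5.3]
tcp_rot: [3.141, -0.0, 1.583]
contact_force: [-1.5, -0.3, 2.8]
grip_width: 55.4
finger_force: 30.0
```

Call:
apply_moves(
  motion="0 0 -0.02 0;0 0 -0.04 0;0 0 -0.06 0;0 0 -0.05 0;0 0 0 0",
)

```text
time: 9.8
tool_pos: [553.8, 106.6, 179.2]
tcp_rot: [3.133, -0.0, 1.583]
contact_force: [1.2, -0.0, -1.4]
grip_width: 55.7
finger_force: 30.0
```

Run:
```python
from h import *
print(tool()["joint_positions"])
c,W=look("side","pics/a.png")
go(475,-315,170,84.66)
```

```text
t 9.8 tcp [553.8 106.6 179.2] rot deg [179.5  -0.   90.7] F [ 1.2 -0.  -1.4] w 55.7 g 30.0
[0.1 0.4 1.5 0.  1.2 0. ]
side long1 0.89 [ 436.9 -107.1  152.5   57.2  -80.3] z 12.9 hsv [ 27.  59. 164.]
side long1 0.77 [308.4 338.1 154.8  64.5 -19.5] z 12.6 hsv [ 65. 133. 106.]
side long1 0.73 [ 242.  -243.4  150.7   61.1   21.8] z 13.7 hsv [ 26. 149. 162.]
side short1 0.95 [ 663.5 -117.   108.7   56.9   88. ] z 12.8 hsv [ 27.  59. 163.]
side short1 0.78 [673.3  98.9 110.7  56.3  82.9] z 12.8 hsv [ 25.  60. 151.]
side cake 0.76 [ 559.6 -118.2   78.2   44.6   86. ] z 42.7 hsv [ 26.  59. 163.]
shift mm (tool) [-420.4  -80.7    3.5] | tool y at 0.7 | turn about tool z -84.0
```

Call:
apply_moves(
  motion="-0.0525 -0.0098 0 0;-0.0525 -0.0098 0 0;-0.0525 -0.0098 0 0;-0.0525 -0.0098 0 0;-0.0525 -0.0098 0 0;-0.0525 -0.0098 0 0;-0.0525 -0.0098 0 0;-0.0525 -0.0098 0 0",
)

```text
time: 11.0
tool_pos: [477.2, -315.7, 173.0]
tcp_rot: [-3.139, -0.002, 1.583]
contact_force: [0.8, 0.4, -1.1]
grip_width: 55.5
finger_force: 30.0
```

Call:
apply_moves(
  motion="0 0 0 -10.5;0 0 0 -10.5;0 0 0 -10.5;0 0 0 -10.5;0 0 0 -10.5;0 0 0 -10.5;0 0 0 -10.5;0 0 0 -10.5",
)

```text
time: 12.0
tool_pos: [477.7, -313.9, 172.9]
tcp_rot: [3.139, -0.003, 3.055]
contact_force: [-0.3, -0.1, -1.0]
grip_width: 55.4
finger_force: 30.0
```

Run:
```python
from h import *
print(tool()["joint_positions"])
go(477.5,-315.9,120,84.66)
```

```text
t 12.0 tcp [ 477.7 -313.9  172.9] rot deg [179.9  -0.2 175. ] F [-0.3 -0.1 -1. ] w 55.4 g 30.0
[-0.7  0.5  1.5  0.   1.2 -2.2]
shift mm (tool) [-0.2 -2.2 52.9] | tool y at 85.0 | turn about tool z 0.4
```

Call:
apply_moves(
  motion="0 -0.002 0.04 0;0 0 0.03 0;0 0 0.015 0;0 0 0.007 0;0 0 0.005 0;0 0 0.004 0;0 0 0 0",
)

```text
time: 12.88
tool_pos: [478.6, -316.7, 74.5]
tcp_rot: [-3.141, 0.001, 3.049]
contact_force: [-0.7, 1.2, 1.3]
grip_width: 55.2
finger_force: 30.0
```

Call:
apply_moves(
  motion="0 0 0.003 0;0 0 0.003 0;0 0 0 0",
)

```text
time: 13.25
tool_pos: [478.5, -316.7, 68.0]
tcp_rot: [-3.141, 0.001, 3.049]
contact_force: [-0.5, 0.1, 1.3]
grip_width: 55.6
finger_force: 30.0
```

Run:
```python
from h import *
tool()
c=bot.capture("side"); cv2.imwrite("pics/b.png",cv2.resize(c["img"][190:360,190:430],None,fx=2.5,fy=2.5))
```

```text
t 13.25 tcp [ 478.5 -316.7   68. ] rot deg [-180.     0.   174.7] F [-0.5  0.1  1.3] w 55.6 g 30.0
```

View pics/b.png

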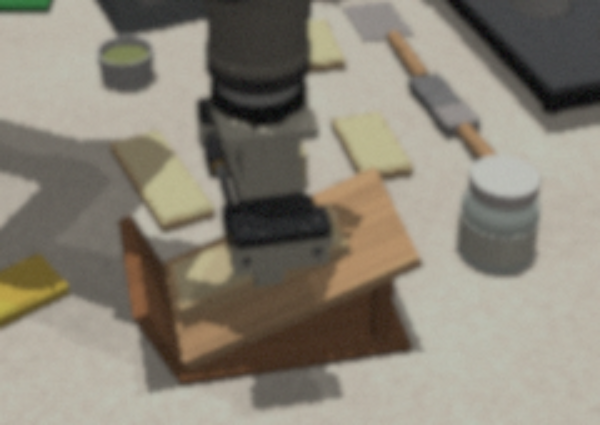

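The crop shows the board pivoted to the slope between the pads, just above the deck. I'll lower it a little and release.

Call:
apply_moves(
  motion="0 0 0.003 0;0 0 0.002 0;0 0 0 0",
)

```text
time: 13.68
tool_pos: [478.2, -316.5, 62.9]
tcp_rot: [-3.142, 0.0, 3.049]
contact_force: [-0.0, -0.7, 1.5]
grip_width: 55.9
finger_force: 30.0
```

Call:
apply_moves(
  motion="0 0 0 0;0 0 0 0;0 0 -0.01 0;0 0 -0.03 0;0 0 -0.05 0;-0.06 0 -0.03 0;0 0 0 0",
  fingers=1,
)

```text
time: 14.55
tool_pos: [537.7, -322.7, 184.6]
tcp_rot: [-3.137, 0.008, 3.051]
contact_force: [-0.4, 0.5, -0.5]
grip_width: 91.7
finger_force: 0.0
```

```bash
cat >> h.py <<'E'
a=np.radians(-5.34); c22,s22=np.cos(np.radians(22)),np.sin(np.radians(22))
O=np.array([403.4,-309.0,25.6]); UP=np.array([c22*np.cos(a),c22*np.sin(a),s22]); YY=np.array([-np.sin(a),np.cos(a),0]); NN=np.cross(UP,YY)
def deck(n="top"):
    c=bot.capture(n); W=cloud(c); L=np.stack([(W-O)@UP,(W-O)@YY,(W-O)@NN],-1)
    m=(L[...,0]>1)&(L[...,0]<230)&(abs(L[...,1])<62)&(L[...,2]>6)&(L[...,2]<90)
    for k in range(5):
        q=m&(abs(L[...,2]-(14*k+14))<6)
        if q.sum()>60:
            P=L[q]; print(n,"layer",k,q.sum(),"rect x,y,len,wid,yaw",np.array(rect(P[:,:2])),"z",np.percentile(P[:,2],[5,50,95]),"x",np.percentile(P[:,0],[1,99]),"y",np.percentile(P[:,1],[1,99]))
    return c
def D(x,y,z): return O+x*UP+y*YY+z*NN
E
python3 - <<'E'
from h import *
tool(); deck(); deck("side")
E
```

```text
t 14.55 tcp [ 537.7 -322.7  184.6] rot deg [-179.8    0.4  174.8] F [-0.4  0.5 -0.5] w 91.7 g 0.0
top layer 0 1330 rect x,y,len,wid,yaw [ 74.5  -0.4 132.5  58.1  -0.3] z [10.6 13.4 15.9] x [ 10.3 131.7] y [-27.6  28.1]
side layer 0 1399 rect x,y,len,wid,yaw [ 80.7   5.6 160.2  78.3  -0.7] z [10.5 14.8 16.8] x [ 11.6 158.8] y [-31.7  24.9]
```

Call:
apply_moves(
  motion="-0.033 0.001 0.03 0;0 0 0.03 0;0 0 0.02 0;0 0 0.006 0;0 0 0 0;0 0 0 0",
  fingers=-0.78,
)

```text
time: 15.4
tool_pos: [565.2, -323.8, 95.8]
tcp_rot: [3.141, -0.002, 3.049]
contact_force: [-2.7, 0.9, 7.4]
grip_width: 36.2
finger_force: 3.9
```

Call:
apply_moves(
  motion="0.005 0 0.002 0;0.005 0 0.002 0;0.005 0 0.002 0;0.005 0 0.002 0;0.002 0 0.001 0;0.001 0 0 0;0 0 0 0",
)

```text
time: 16.27
tool_pos: [547.4, -323.2, 88.9]
tcp_rot: [-3.137, 0.011, 3.049]
contact_force: [10.9, -1.4, 6.6]
grip_width: 10.5
finger_force: 7.7
```

Run:
```python
from h import *
o=tool(); deck(); deck("side"); p=o["tool_pos"]-O; print("h",p[0]*.9957-p[1]*.0931,"lat",p[0]*.0931+p[1]*.9957)
```

```text
t 16.27 tcp [ 547.4 -323.2   88.9] rot deg [-179.8    0.6  174.7] F [10.9 -1.4  6.6] w 10.5 g 7.7
top layer 0 1115 rect x,y,len,wid,yaw [ 87.3   0.4 172.6  57.1   0.5] z [10.6 13.5 16.1] x [  2.  137.2] y [-26.1  28.3]
top layer 4 79 rect x,y,len,wid,yaw [202.6  31.3  58.   25.  -29.9] z [65.4 73.1 75.5] x [171.9 223.7] y [ 7.2 36.2]
side layer 0 1369 rect x,y,len,wid,yaw [ 76.1  -2.5 149.9  61.7  -1. ] z [10.7 14.8 16.9] x [  2.8 147.9] y [-32.   24.4]
h 144.7346927933233 lat -0.776062575305442
```

Call:
apply_moves(
  motion="-0.003 0 -0.03 0;0 0 -0.06 0;0.0326 0.0524 0 0;0.0326 0.0524 0 0;0.0326 0.0524 0 0;0.0346 0.0524 0 0;0 0 0 10.5;0 0 0 10.5",
  fingers=1,
)

```text
time: 17.38
tool_pos: [432.9, -100.3, 175.9]
tcp_rot: [-3.141, -0.001, 2.678]
contact_force: [0.6, 1.1, 0.7]
grip_width: 85.5
finger_force: 0.0
```

Call:
apply_moves(
  motion="0 0 0 10.5;0 0 0 10.5;0 0 0 10.5;0 0 0 10.5;0 0 0 10.5;0 0 0 1.7;0 0 0 0",
)

```text
time: 18.25
tool_pos: [433.9, -101.2, 175.8]
tcp_rot: [-3.141, -0.0, 1.739]
contact_force: [-0.5, 0.3, -0.5]
grip_width: 92.0
finger_force: 0.0
```

Run:
```python
from h import *
tool(); look("side"); look("top"); deck()
go(437,-103,5,9.5)
```

```text
t 18.25 tcp [ 433.9 -101.2  175.8] rot deg [-180.    -0.    99.6] F [-0.5  0.3 -0.5] w 92.0 g 0.0
side long1 0.9 [ 242.  -243.9  150.1   60.8   22.1] z 13.7 hsv [ 26. 149. 171.]
side long1 0.81 [ 436.9 -105.8  154.8   57.4  -80.7] z 12.9 hsv [ 22.  67. 100.]
side long1 0.7 [308.6 335.9 151.1  59.2 -18.4] z 12.6 hsv [ 65. 134. 112.]
side long1 0.42 [770.3  29.7 113.8  23.5  84. ] z 16.6 hsv [ 15.  92. 137.]
side short1 0.74 [672.9  99.9 112.8  56.7  82. ] z 12.6 hsv [ 26.  59. 172.]
side short1 0.71 [ 663.4 -118.3  108.2   57.5   87.7] z 12.9 hsv [ 26.  59. 172.]
side cake 0.67 [ 559.6 -119.2   82.8   44.7   86.7] z 42.6 hsv [ 26.  59. 169.]
top long1 0.94 [ 250.3 -237.1  133.    56.1   20.9] z 12.4 hsv [ 30. 255. 130.]
top long1 0.89 [428.7 -54.2  55.7  52.3   9.6] z 12.4 hsv [21.  92.  96.5]
top long1 0.8 [310.6 343.7 151.   57.3 -18.1] z 12.5 hsv [ 67. 223.  87.]
top long1 0.36 [540.2 309.  202.  184.4   6.6] z 14.7 hsv [105.  23.  17.]
top short1 0.91 [ 662.9 -113.4  105.    56.5   87.5] z 12.3 hsv [ 33.  48. 132.]
top short1 0.58 [673.1 103.1 105.3  56.9  82.6] z 12.5 hsv [ 33.  46. 132.]
top cake 0.77 [ 567.2 -113.    76.2   32.4  -87.6] z 42.5 hsv [ 33.  43. 133.]
top layer 0 830 rect x,y,len,wid,yaw [110.1   0.1  78.   57.3  -0.1] z [10.4 13.3 16. ] x [ 76.1 148.8] y [-27.8  27.7]
shift mm (tool) [ -2.2   2.2 170.9] | tool y at 9.5 | turn about tool z 0.0
```

Call:
apply_moves(
  motion="-0.002 0.003 0.06 0;0 0 0.055 0;0 0 0.035 0;0 0 0.013 0;0 0 0.007 0;0 0 0 0",
)

```text
time: 19.45
tool_pos: [438.4, -102.9, 6.6]
tcp_rot: [3.14, 0.001, 1.737]
contact_force: [-0.4, 0.7, -0.2]
grip_width: 91.8
finger_force: 0.0
```

Call:
apply_moves(
  motion="0 0 0 0;0 0 0 0;0 0 0 0;0 0 0 0;0 0 0 0",
  fingers=-1,
)

```text
time: 20.08
tool_pos: [437.8, -102.6, 6.1]
tcp_rot: [3.141, -0.0, 1.737]
contact_force: [-0.8, 0.3, 2.8]
grip_width: 55.7
finger_force: 30.0
```

Call:
apply_moves(
  motion="0 0 -0.02 0;0 0 -0.05 0;0 0 -0.06 0;0 0 -0.05 0;0 0 0 -10.5;0 0 0 -10.5;0 0 0 -10.5;0 0 0 -10.5",
)

```text
time: 21.08
tool_pos: [437.5, -102.5, 185.7]
tcp_rot: [-3.142, -0.001, 2.476]
contact_force: [0.2, 0.4, -1.0]
grip_width: 55.6
finger_force: 30.0
```

Call:
apply_moves(
  motion="0 0 0 -10.5;0 0 0 -10.5;0 0 0 -10.5;0 0 0 -1.7;0 0 0 0",
)

```text
time: 21.7
tool_pos: [437.7, -102.6, 185.8]
tcp_rot: [3.141, -0.0, 3.046]
contact_force: [0.2, -0.1, -1.1]
grip_width: 55.4
finger_force: 30.0
```

Run:
```python
from h import *
tool(); p=D(83,0,21); print(p)
go(p[0],p[1],None,84.66); look("side")
```

```text
t 21.7 tcp [ 437.7 -102.6  185.8] rot deg [180.   -0.  174.5] F [ 0.2 -0.1 -1.1] w 55.4 g 30.0
[ 472.2 -315.4   76.2]
shift mm (tool) [ -54.6 -208.6   -0.1] | tool y at 84.5 | turn about tool z -0.1
side long1 0.85 [309.3 337.6 153.2  60.5 -18.2] z 12.5 hsv [ 65. 132. 110.]
side long1 0.6 [ 242.2 -243.2  151.1   61.2   22.2] z 13.7 hsv [ 26. 149. 169.]
side short1 0.86 [673.2  98.8 110.4  56.4  82.6] z 12.7 hsv [ 26.  59. 170.]
side short1 0.7 [ 663.6 -118.   108.5   57.8   88.6] z 12.8 hsv [ 26.  59. 170.]
side cake 0.83 [ 559.1 -118.9   78.4   44.2   86.1] z 42.7 hsv [ 26.  59. 169.]
```

Call:
apply_moves(
  motion="-0.015 -0.0521 0 0;-0.015 -0.0521 0 0;-0.015 -0.0521 0 0;-0.015 -0.0521 0 0;0 0 0.05 0;0 0 0.02 0;0 0 0.01 0;0 0 0 0",
)

```text
time: 22.9
tool_pos: [478.3, -315.5, 105.8]
tcp_rot: [3.141, -0.0, 3.049]
contact_force: [-0.8, -0.1, -1.4]
grip_width: 55.5
finger_force: 30.0
```

Call:
apply_moves(
  motion="0 0 0.006 0;0 0 0.006 0;0 0 0.005 0;0 0 0.005 0;0 0 0.003 0;0 0 0.002 0;0 0 0 0;0 0 0 0",
)

```text
time: 23.9
tool_pos: [478.4, -315.6, 78.9]
tcp_rot: [3.141, 0.0, 3.049]
contact_force: [0.0, -0.7, 1.7]
grip_width: 55.5
finger_force: 30.0
```

Run:
```python
from h import *
tool(); deck("side")
```

```text
t 23.9 tcp [ 478.4 -315.6   78.9] rot deg [180.    0.  174.7] F [ 0.  -0.7  1.7] w 55.5 g 30.0
side layer 0 417 rect x,y,len,wid,yaw [ 84.4  -6.9 167.7  56.   -1.7] z [ 8.8 14.3 18.7] x [  1.8 165.2] y [-32.8  21.7]
side layer 1 650 rect x,y,len,wid,yaw [ 84.6  -9.7 167.8  72.6  -1.5] z [23.4 28.9 31.1] x [ 18.6 166.9] y [-38.2  24.8]
```

Call:
apply_moves(
  motion="0 0 0 0;0 0 0 0;0 0 0 0;0 0 -0.02 0;0 0 -0.06 0;-0.043 0.001 0 0;-0.044 0 0 0;0 0 0 0",
  fingers=1,
)

```text
time: 24.95
tool_pos: [566.9, -322.3, 158.0]
tcp_rot: [3.141, 0.0, 3.051]
contact_force: [-0.6, -0.2, -0.6]
grip_width: 91.8
finger_force: 0.0
```

Call:
apply_moves(
  motion="0 0 0 0;0 0 0 0;0 0 0.01 0;0 0 0.02 0;0 0 0.015 0;0 0 0 0",
  fingers=-0.78,
)

```text
time: 25.7
tool_pos: [564.0, -322.2, 112.3]
tcp_rot: [3.14, -0.003, 3.049]
contact_force: [0.6, -0.3, 0.7]
grip_width: 36.1
finger_force: 0.0
```

```bash
cat >> h.py <<'E'
def hl():
    o=tool(); p=o["tool_pos"]-O; h=p[0]*.9957-p[1]*.0931; print("h",h,"lat",p[0]*.0931+p[1]*.9957,"above deck",p[2]-.404*h)
E
python3 - <<'E'
from h import *
hl(); deck("side"); deck("top")
E
```

```text
t 25.7 tcp [ 564.  -322.2  112.3] rot deg [179.9  -0.2 174.7] F [ 0.6 -0.3  0.7] w 36.1 g 0.0
h 161.18821059509983 lat 1.7811750233272488 above deck 21.533159144634027
side layer 0 444 rect x,y,len,wid,yaw [ 96.   -3.4 189.6  59.5   0.2] z [ 8.9 14.2 19.3] x [  1.5 165. ] y [-32.9  22.2]
side layer 1 1410 rect x,y,len,wid,yaw [108.7  -2.3 182.4  62.7  -1.8] z [24.4 28.5 30.8] x [ 19.7 179.1] y [-30.9  24.8]
top layer 0 172 rect x,y,len,wid,yaw [ 81.5   5.3 163.1  54.2   3.5] z [ 9.1 14.  19. ] x [  1.2 155.5] y [-24.6  29.5]
top layer 1 1237 rect x,y,len,wid,yaw [107.4   3.  183.7  57.5   1.6] z [24.7 27.5 29.8] x [ 17.8 161.5] y [-23.7  28.9]
```

Call:
apply_moves(
  motion="0.003 0 0.0015 0;0.003 0 0.0015 0;0.004 0 0.0015 0;0.004 0 0.0015 0;0.004 0 0.0015 0;0.003 0 0.0015 0;0.002 0 0 0;0 0 0 0",
)

```text
time: 26.8
tool_pos: [542.3, -320.7, 105.1]
tcp_rot: [-3.141, 0.001, 3.049]
contact_force: [0.7, 0.8, 0.1]
grip_width: 10.1
finger_force: 0.2
```

Run:
```python
from h import *
hl(); deck("side"); c=deck("top")
```

```text
t 26.8 tcp [ 542.3 -320.7  105.1] rot deg [-180.     0.   174.7] F [0.7 0.8 0.1] w 10.1 g 0.2
h 139.34816723679356 lat 1.3140355632722187 above deck 23.206637829579343
side layer 0 329 rect x,y,len,wid,yaw [ 79.3 -29.3 152.6  33.3  11.8] z [ 8.7 13.6 19.1] x [  3.5 150.6] y [-32.6 -26.2]
side layer 1 1369 rect x,y,len,wid,yaw [ 78.5  -3.9 154.9  60.6  -0.5] z [24.6 28.7 30.8] x [  2.6 148.8] y [-31.   25.1]
top layer 0 78 rect x,y,len,wid,yaw [ 68.6  27.9 130.8   2.7   0.1] z [ 8.8 15.  19.3] x [  6.5 132.8] y [26.7 29.2]
top layer 1 1158 rect x,y,len,wid,yaw [ 86.8   0.5 171.5  58.   -0.3] z [24.8 27.4 29.8] x [  2.8 136.1] y [-24.7  29. ]
```

Call:
apply_moves(
  motion="0 0 0.001 0;0.001 0 0.0005 0;0.001 0 0 0;0.001 0 0 0;0 0 0 0",
)

```text
time: 27.52
tool_pos: [541.5, -320.7, 104.6]
tcp_rot: [-3.14, 0.006, 3.049]
contact_force: [8.2, 0.9, 2.9]
grip_width: 10.0
finger_force: 4.2
```

Call:
apply_moves(
  motion="-0.003 0 -0.03 0;0 0 -0.05 0;-0.0248 0.0544 0 0;-0.0248 0.0544 0 0;-0.0248 0.0544 0 0;-0.0248 0.0544 0 0;0 0 0 10.5;0 0 0 10.5",
  fingers=1,
)

```text
time: 28.52
tool_pos: [660.6, -111.9, 182.6]
tcp_rot: [-3.141, -0.002, 2.679]
contact_force: [0.5, 0.0, -0.1]
grip_width: 85.3
finger_force: 0.0
```

Call:
apply_moves(
  motion="0 0 0 10.5;0 0 0 10.5;0 0 0 10.5;0 0 0 10.5;0 0 0 10.5;0 0 0 10.5;0 0 0 3.2;0 0 0 0",
)

```text
time: 29.52
tool_pos: [660.4, -113.2, 182.9]
tcp_rot: [-3.14, -0.0, 1.528]
contact_force: [-0.2, 0.6, 0.2]
grip_width: 91.9
finger_force: 0.0
```

Run:
```python
from h import *
tool(); look("side"); look("top"); deck()
go(663.3,-113.6,6,-2.5)
```

```text
t 29.52 tcp [ 660.4 -113.2  182.9] rot deg [-179.9   -0.    87.5] F [-0.2  0.6  0.2] w 91.9 g 0.0
side long1 0.84 [309.4 337.2 151.3  59.5 -18.4] z 12.6 hsv [ 65.  133.5 111. ]
side long1 0.71 [ 242.5 -244.2  150.5   61.4   21.3] z 13.7 hsv [ 26. 149. 170.]
side short1 0.92 [ 663.9 -116.8  111.5   57.9   87.3] z 12.9 hsv [21. 67. 97.]
side short1 0.82 [673.4  99.  110.7  56.5  82.5] z 12.6 hsv [ 26.  59. 171.]
side short1 0.35 [538.4 401.4 395.4 221.  -88.3] z 14.7 hsv [60. 11. 50.]
side cake 0.94 [ 559.7 -117.9   80.4   45.5   88.1] z 42.8 hsv [ 22.  66. 106.]
top long1 0.78 [359.8 327.4  56.2  47.3  72.3] z 12.3 hsv [ 67. 218. 108.]
top long1 0.59 [ 237.5 -242.2  141.9   56.1   20.8] z 12.6 hsv [ 30. 255. 155.]
top short1 0.85 [673.5 103.  105.3  56.9  83. ] z 12.4 hsv [ 33.  45. 159.]
top layer 0 111 rect x,y,len,wid,yaw [ 83.6  24.9 156.5  51.3 -19.9] z [ 8.8 14.8 19.7] x [  5.8 149.1] y [-23.1  29.5]
top layer 1 1648 rect x,y,len,wid,yaw [ 75.3   1.  148.3  57.5   0.4] z [24.5 27.4 29.8] x [  3.  148.4] y [-26.6  28.9]
shift mm (tool) [ -0.4   2.4 177.5] | tool y at -2.5 | turn about tool z 0.0
```

Call:
apply_moves(
  motion="0 0.003 0.06 0;0 0 0.06 0;0 0 0.035 0;0 0 0.015 0;0 0 0.007 0;0 0 0 0",
)

```text
time: 30.72
tool_pos: [664.8, -113.4, 7.6]
tcp_rot: [3.14, 0.0, 1.527]
contact_force: [-0.6, -0.1, 0.2]
grip_width: 91.8
finger_force: 0.0
```

Call:
apply_moves(
  motion="0 0 0 0;0 0 0 0;0 0 0 0;0 0 0 0;0 0 0 0",
  fingers=-1,
)

```text
time: 31.35
tool_pos: [664.0, -113.2, 6.7]
tcp_rot: [3.141, -0.0, 1.527]
contact_force: [-0.9, 0.0, 2.1]
grip_width: 55.5
finger_force: 30.0
```

Call:
apply_moves(
  motion="0 0 -0.02 0;0 0 -0.05 0;0 0 -0.06 0;0 0 -0.06 0;0 0 0 -10.5;0 0 0 -10.5;0 0 0 -10.5;0 0 0 -10.5",
)

```text
time: 32.35
tool_pos: [664.0, -113.2, 198.0]
tcp_rot: [3.141, 0.001, 2.266]
contact_force: [-0.6, 0.1, -0.0]
grip_width: 55.6
finger_force: 30.0
```

Call:
apply_moves(
  motion="0 0 0 -10.5;0 0 0 -10.5;0 0 0 -10.5;0 0 0 -10.5;0 0 0 -3.2;0 0 0 0",
)

```text
time: 33.1
tool_pos: [664.0, -113.2, 197.7]
tcp_rot: [-3.141, 0.001, 3.049]
contact_force: [-0.2, -0.4, -0.8]
grip_width: 55.4
finger_force: 30.0
```

Run:
```python
from h import *
tool(); p=D(61,0.5,35); print(p)
go(p[0],p[1],None,84.66); look("side");
```

```text
t 33.1 tcp [ 664.  -113.2  197.7] rot deg [-180.     0.1  174.7] F [-0.2 -0.4 -0.8] w 55.4 g 30.0
[ 446.7 -312.5   80.9]
shift mm (tool) [ 197.9 -218.7   -0.2] | tool y at 84.7 | turn about tool z 0.0
side long1 0.98 [309.2 338.  152.4  62.3 -18.2] z 12.6 hsv [ 65. 133. 111.]
side long1 0.63 [ 242.  -243.9  150.    61.3   21.7] z 13.6 hsv [ 26. 149. 169.]
side short1 0.63 [673.8  98.5 110.6  57.4  83.6] z 12.9 hsv [ 26.   59.  170.5]
side short1 0.43 [534.  399.6 389.1 212.1 -85.7] z 14.7 hsv [60. 11. 50.]
side cake 0.91 [ 559.2 -118.9   78.7   44.5   86.8] z 42.8 hsv [ 22.  64. 111.]
```

Call:
apply_moves(
  motion="0.039 -0.0437 0 0;0.039 -0.0437 0 0;0.039 -0.0437 0 0;0.039 -0.0437 0 0;0.039 -0.0437 0 0;0 0 0.05 0;0 0 0.02 0;0 0 0 0",
)

```text
time: 34.3
tool_pos: [448.8, -312.3, 125.3]
tcp_rot: [3.14, -0.003, 3.048]
contact_force: [-0.5, 0.0, -0.4]
grip_width: 55.5
finger_force: 30.0
```

Call:
apply_moves(
  motion="0 0 0.015 0;0 0 0.007 0;0 0 0.006 0;0 0 0.006 0;0 0 0.005 0;0 0 0.003 0;0 0 0.002 0;0 0 0 0",
)

```text
time: 35.3
tool_pos: [450.1, -313.0, 82.6]
tcp_rot: [-3.141, 0.001, 3.049]
contact_force: [-0.8, -0.3, 2.8]
grip_width: 55.4
finger_force: 30.0
```

Run:
```python
from h import *
hl(); deck("side")
```

```text
t 35.3 tcp [ 450.1 -313.    82.6] rot deg [-180.     0.1  174.7] F [-0.8 -0.3  2.8] w 55.4 g 30.0
h 46.89914426676119 lat 0.333600427079384 above deck 38.050440298712104
side layer 0 341 rect x,y,len,wid,yaw [ 82.9 -28.1 156.3  49.3  18. ] z [ 8.9 13.5 19.5] x [  2.5 150.6] y [-33.  -12.4]
side layer 1 540 rect x,y,len,wid,yaw [ 75.8  -2.9 149.7  59.2   0.2] z [23.1 28.2 31.9] x [  1.5 149.8] y [-31.4  23. ]
side layer 2 316 rect x,y,len,wid,yaw [47.6 -3.8 97.9 80.1 -3.6] z [37.7 43.2 45.5] x [15.8 88.7] y [-43.   24.7]
```

Call:
apply_moves(
  motion="0 0 0 0;0 0 0 0;0 0 0 0;0 0 -0.02 0;0 0 -0.05 0;-0.035 0 0 0;-0.036 0 0 0;0 0 0 0",
  fingers=1,
)

```text
time: 36.35
tool_pos: [521.9, -319.2, 152.0]
tcp_rot: [-3.142, 0.001, 3.051]
contact_force: [-1.2, -0.2, -0.2]
grip_width: 91.8
finger_force: 0.0
```

Call:
apply_moves(
  motion="0 0 0 0;0 0 0 0;0 0 0.01 0;0 0 0.02 0;0 0 0.011 0;0 0 0 0;0 0 0 0",
  fingers=-0.78,
)

```text
time: 37.22
tool_pos: [520.6, -319.6, 111.9]
tcp_rot: [-3.141, 0.001, 3.049]
contact_force: [-0.1, 0.3, -0.8]
grip_width: 26.3
finger_force: 0.0
```

Run:
```python
from h import *
hl(); deck("side"); deck("top")
```

```text
t 37.23 tcp [ 520.6 -319.6  111.9] rot deg [-180.     0.   174.7] F [-0.1  0.3 -0.8] w 26.3 g 0.0
h 117.67087574454239 lat 0.3854128207467067 above deck 38.79552429312986
side layer 0 327 rect x,y,len,wid,yaw [ 77.9 -29.4 156.9  37.6  12.6] z [ 8.7 13.7 19.2] x [  2.9 150.6] y [-32.6 -25.9]
side layer 1 495 rect x,y,len,wid,yaw [ 75.9  -2.4 149.8  59.5   0. ] z [22.9 28.3 32.6] x [  2.1 149.9] y [-31.3  22.7]
side layer 2 976 rect x,y,len,wid,yaw [ 79.9  -1.5 157.3  59.9  -0.4] z [38.1 42.5 44.6] x [ 16.5 120.2] y [-30.7  25.5]
top layer 0 67 rect x,y,len,wid,yaw [ 75.2  27.  147.9   7.4  -2.9] z [ 8.9 15.6 19.6] x [  1.7 148.6] y [21.9 29.4]
top layer 1 164 rect x,y,len,wid,yaw [ 68.6  23.1 153.1  50.1  18.3] z [22.7 27.2 33.3] x [  1.3 147.4] y [-22.   29.6]
top layer 2 890 rect x,y,len,wid,yaw [ 84.4   2.2 142.7  56.   -1.4] z [38.8 41.3 43.8] x [ 14.8 116. ] y [-24.7  28.9]
```

Call:
apply_moves(
  motion="0.003 0 0.003 0;0.004 0 0.0025 0;0.004 0 0.0015 0;0.004 0 0.0015 0;0.004 0 0.0015 0;0.003 0 0.0015 0;0.002 0 0.001 0;0 0 0 0",
)

```text
time: 38.33
tool_pos: [496.4, -317.1, 99.0]
tcp_rot: [3.142, 0.0, 3.049]
contact_force: [-0.3, -0.4, 0.3]
grip_width: 10.0
finger_force: 0.1
```

Call:
apply_moves(
  motion="0.001 0 0 0;0.001 0 0 0;0.001 0 0 0;0 0 0 0",
)

```text
time: 38.83
tool_pos: [495.1, -317.2, 99.8]
tcp_rot: [-3.14, 0.004, 3.049]
contact_force: [6.3, 0.6, 2.5]
grip_width: 10.5
finger_force: 3.2
```

Run:
```python
from h import *
hl(); deck("side"); deck("top")
```

```text
t 38.83 tcp [ 495.1 -317.2   99.8] rot deg [-179.9    0.2  174.7] F [6.3 0.6 2.5] w 10.5 g 3.2
h 92.10362366564443 lat 0.35991753111072455 above deck 37.02793181854066
side layer 0 327 rect x,y,len,wid,yaw [ 76.  -28.8 151.5  19.1   5.1] z [ 8.9 13.8 19.1] x [  2.4 150.4] y [-32.9 -25.6]
side layer 1 400 rect x,y,len,wid,yaw [ 76.  -20.1 148.5  27.6   2.7] z [22.7 28.  32.8] x [  3.2 149.5] y [-31.6  -7.4]
side layer 2 919 rect x,y,len,wid,yaw [ 53.3  -1.5 104.5  60.1   0.4] z [38.5 43.2 45.3] x [  2.1 103.6] y [-30.9  25.4]
top layer 1 172 rect x,y,len,wid,yaw [ 72.2  21.  141.1  16.8   0.1] z [24.4 27.2 33.2] x [  3.5 142.4] y [14.2 29.3]
top layer 2 801 rect x,y,len,wid,yaw [ 64.3   0.9 126.8  56.3  -0.9] z [39.  41.9 44.5] x [ 2.4 88.2] y [-25.6  28.9]
```

Call:
apply_moves(
  motion="-0.003 0 -0.04 0;0 0 -0.05 0;-0.0173 0.0544 0 0;-0.0173 0.0544 0 0;-0.0173 0.0544 0 0;-0.0173 0.0544 0 0;-0.0173 0.0544 0 0;-0.0173 0.0544 0 0",
  fingers=1,
)

```text
time: 39.92
tool_pos: [630.0, -0.2, 188.8]
tcp_rot: [-3.141, -0.001, 3.049]
contact_force: [0.4, -0.7, 0.3]
grip_width: 85.4
finger_force: 0.0
```

Call:
apply_moves(
  motion="-0.0173 0.0544 0 0;-0.0173 0.0544 0 0;0 0 0 10.5;0 0 0 10.5;0 0 0 10.5;0 0 0 10.5;0 0 0 10.5;0 0 0 10.5",
)

```text
time: 40.92
tool_pos: [673.9, 103.1, 188.5]
tcp_rot: [-3.14, -0.0, 1.943]
contact_force: [-0.6, -0.8, 0.1]
grip_width: 91.9
finger_force: 0.0
```

Call:
apply_moves(
  motion="0 0 0 10.5;0 0 0 10.5;0 0 0 7.5;0 0 0 0",
)

```text
time: 41.42
tool_pos: [674.0, 103.2, 188.6]
tcp_rot: [-3.14, 0.001, 1.453]
contact_force: [0.2, 0.2, -0.6]
grip_width: 91.9
finger_force: 0.0
```

Run:
```python
from h import *
tool(); look("side"); look("top"); deck()
go(673.4,103,6.5,-6.8)
```

```text
t 41.42 tcp [674.  103.2 188.6] rot deg [-179.9    0.    83.3] F [ 0.2  0.2 -0.6] w 91.9 g 0.0
side long1 0.64 [309.9 336.9 151.2  63.9 -18.8] z 12.5 hsv [ 65. 133. 106.]
side long1 0.62 [ 242.2 -243.5  150.6   60.7   21. ] z 13.7 hsv [ 26. 149. 163.]
side short1 0.91 [673.5  97.7 113.7  56.8  84.2] z 12.6 hsv [21. 67. 93.]
top long1 0.8 [ 241.8 -240.2  151.4   56.7   20.9] z 12.5 hsv [ 30. 255. 145.]
top long1 0.57 [314.7 365.3 153.   35.   -6.5] z 12.4 hsv [ 67. 223.  98.]
top short1 0.65 [669.1  58.1  56.4  19.2   1. ] z 12.4 hsv [21. 99. 83.]
top cake 0.62 [ 559.3 -114.4   76.3   44.4   86.4] z 42.5 hsv [ 33.  39. 149.]
top layer 0 116 rect x,y,len,wid,yaw [ 85.   24.8 154.4  50.2 -20.3] z [ 8.2 14.5 19.1] x [  7.5 149.2] y [-25.   29.1]
top layer 1 645 rect x,y,len,wid,yaw [ 75.2   1.3 148.2  56.7  -0. ] z [23.9 27.5 31.3] x [  8.6 148.9] y [-26.   29.5]
top layer 2 1157 rect x,y,len,wid,yaw [ 52.9   1.2 103.7  56.9  -0.2] z [38.5 41.3 43.8] x [  2.1 104. ] y [-26.6  28.9]
shift mm (tool) [ -0.6  -1.  182.5] | tool y at -6.8 | turn about tool z 0.0
```

Call:
apply_moves(
  motion="0 -0.001 0.06 0;0 0 0.06 0;0 0 0.04 0;0 0 0.015 0;0 0 0.007 0;0 0 0 0",
)

```text
time: 42.62
tool_pos: [674.4, 103.6, 8.4]
tcp_rot: [3.139, -0.0, 1.452]
contact_force: [-0.1, -0.9, 0.3]
grip_width: 91.6
finger_force: 0.0
```

Call:
apply_moves(
  motion="0 0 0 0;0 0 0 0;0 0 0 0;0 0 0 0;0 0 0 0",
  fingers=-1,
)

```text
time: 43.25
tool_pos: [673.5, 103.6, 7.2]
tcp_rot: [3.141, -0.0, 1.452]
contact_force: [0.2, -0.4, 0.3]
grip_width: 55.4
finger_force: 30.0
```

Call:
apply_moves(
  motion="0 0 -0.02 0;0 0 -0.05 0;0 0 -0.06 0;0 0 -0.06 0;0 0 0 -10.5;0 0 0 -10.5;0 0 0 -10.5;0 0 0 -10.5",
)

```text
time: 44.25
tool_pos: [673.4, 103.6, 198.4]
tcp_rot: [3.141, 0.001, 2.191]
contact_force: [-0.4, -0.2, -2.4]
grip_width: 55.4
finger_force: 30.0
```

Call:
apply_moves(
  motion="0 0 0 -10.5;0 0 0 -10.5;0 0 0 -10.5;0 0 0 -10.5;0 0 0 -7.5;0 0 0 0",
)

```text
time: 45.0
tool_pos: [673.5, 103.6, 198.2]
tcp_rot: [3.141, 0.001, 3.048]
contact_force: [-0.5, 0.5, -1.1]
grip_width: 55.6
finger_force: 30.0
```

Run:
```python
from h import *
tool(); p=D(64,0.5,49); print(p)
go(p[0],p[1],None,84.66); look("side");
```

```text
t 45.0 tcp [673.5 103.6 198.2] rot deg [180.    0.1 174.6] F [-0.5  0.5 -1.1] w 55.6 g 30.0
[ 444.3 -312.3   95. ]
shift mm (tool) [ 189.3 -435.5   -0.3] | tool y at 84.6 | turn about tool z -0.0
side long1 0.94 [308.2 335.8 152.3  63.2 -16.4] z 12.7 hsv [ 65. 133. 105.]
side long1 0.63 [ 242.  -244.6  149.6   60.1   22.2] z 13.7 hsv [ 26. 150. 161.]
side short1 0.36 [ 543.5 -128.6   82.3   37.2  -61.5] z 14.9 hsv [22. 62. 79.]
```

Call:
apply_moves(
  motion="0.0237 -0.0544 0 0;0.0237 -0.0544 0 0;0.0237 -0.0544 0 0;0.0237 -0.0544 0 0;0.0237 -0.0544 0 0;0.0237 -0.0544 0 0;0.0237 -0.0544 0 0;0.0237 -0.0544 0 0",
)

```text
time: 46.2
tool_pos: [443.5, -313.9, 197.4]
tcp_rot: [-3.141, 0.001, 3.048]
contact_force: [0.5, -0.9, -0.7]
grip_width: 55.4
finger_force: 30.0
```

Call:
apply_moves(
  motion="0 0 0 0;0 0 0.05 0;0 0 0.02 0;0 0 0.01 0;0 0 0 0",
)

```text
time: 46.82
tool_pos: [444.9, -311.8, 116.9]
tcp_rot: [3.141, -0.0, 3.049]
contact_force: [0.5, 0.7, -0.5]
grip_width: 55.9
finger_force: 30.0
```

Run:
```python
from h import *
hl(); p=D(64,0.5,49); go(p[0],p[1],96.2,84.66)
```

```text
t 46.83 tcp [ 444.9 -311.8  116.9] rot deg [180.   -0.  174.7] F [ 0.5  0.7 -0.5] w 55.9 g 30.0
h 41.54148367518543 lat 1.1140413595253529 above deck 74.54570726862178
shift mm (tool) [ 0.6 -0.6 20.7] | tool y at 84.7 | turn about tool z 0.1
```

Call:
apply_moves(
  motion="0 0 0.005 0;0 0 0.005 0;0 0 0.004 0;0 0 0.003 0;0 0 0.002 0;0 0 0.0015 0;0 0 0 0",
)

```text
time: 47.7
tool_pos: [444.7, -312.5, 96.5]
tcp_rot: [-3.141, 0.0, 3.049]
contact_force: [-2.0, -0.8, 4.1]
grip_width: 55.6
finger_force: 30.0
```

Call:
apply_moves(
  motion="0 0 0 0;0 0 0 0;0 0 0 0;0 0 -0.02 0;0 0 -0.05 0;-0.035 0 0 0;-0.036 0 0 0;0 0 0 0",
  fingers=1,
)

```text
time: 48.7
tool_pos: [516.8, -318.6, 165.9]
tcp_rot: [3.141, 0.001, 3.051]
contact_force: [-0.7, -0.3, 0.7]
grip_width: 92.2
finger_force: 0.0
```

Call:
apply_moves(
  motion="0 0 0 0;0 0 0 0;0 0 0.01 0;0 0 0.02 0;0 0 0.01 0;0 0 0 0;0 0 0 0",
  fingers=-0.78,
)

```text
time: 49.58
tool_pos: [515.4, -319.1, 127.0]
tcp_rot: [-3.141, 0.001, 3.049]
contact_force: [1.4, -0.2, -0.2]
grip_width: 26.4
finger_force: 0.0
```

Run:
```python
from h import *
hl(); deck("side"); deck("top"); look("top")
```

```text
t 49.58 tcp [ 515.4 -319.1  127. ] rot deg [-180.     0.   174.7] F [ 1.4 -0.2 -0.2] w 26.4 g 0.0
h 112.47706395729357 lat 0.39419121426250925 above deck 55.912498168946634
side layer 0 348 rect x,y,len,wid,yaw [ 82.3 -27.  156.2  46.4  17.8] z [ 8.7 13.7 19.3] x [  3.2 150.6] y [-32.6 -18.7]
side layer 1 522 rect x,y,len,wid,yaw [ 75.3  -4.8 150.2  58.1   2.1] z [23.  28.1 32.8] x [  3.1 149.8] y [-31.7  20.2]
side layer 2 312 rect x,y,len,wid,yaw [ 60.4  -6.  118.8  96.8   0. ] z [37.  42.3 47.1] x [  1.2 119.4] y [-31.6  23.9]
side layer 3 965 rect x,y,len,wid,yaw [ 78.7   9.6 156.   81.7  -0.5] z [52.5 56.2 58.6] x [ 16.5 136.8] y [-30.5  25.6]
top layer 0 61 rect x,y,len,wid,yaw [ 76.3  24.6 147.9  14.3  -8.2] z [ 8.4 14.4 19.3] x [  3.2 148.9] y [ 8.4 29.1]
top layer 1 101 rect x,y,len,wid,yaw [ 75.3  25.7 148.1  10.3  -5.1] z [22.6 26.5 33.1] x [  2.2 148.3] y [15.6 29.5]
top layer 2 149 rect x,y,len,wid,yaw [ 48.8  24.5 119.5  44.9  23.7] z [37.1 41.6 47.4] x [  1.3 108.1] y [-17.8  29.5]
top layer 3 954 rect x,y,len,wid,yaw [ 83.4   1.9 141.   56.6  -1.3] z [52.9 55.4 57.7] x [ 15.4 116.2] y [-25.5  29. ]
top long1 0.76 [ 242.7 -240.   149.6   56.8   20.9] z 12.4 hsv [ 27. 255. 141.]
top long1 0.6 [310.5 343.7 150.3  57.1 -18.2] z 12.4 hsv [ 67. 222.  96.]
top cake 0.7 [ 559.4 -114.1   75.9   44.5   86.2] z 42.5 hsv [ 33.  40. 145.]
```

Call:
apply_moves(
  motion="0.003 0 0.004 0;0.004 0 0.003 0;0.004 0 0.0015 0;0.004 0 0.0015 0;0.004 0 0.0015 0;0.003 0 0.0015 0;0.002 0 0.001 0;0 0 0 0",
)

```text
time: 50.88
tool_pos: [491.2, -316.6, 112.4]
tcp_rot: [3.142, 0.0, 3.049]
contact_force: [0.2, -0.1, 0.7]
grip_width: 10.0
finger_force: 0.0
```

Call:
apply_moves(
  motion="0.001 0 0 0;0.001 0 0 0;0.001 0 0 0;0 0 0 0",
)

```text
time: 51.38
tool_pos: [489.8, -316.6, 113.3]
tcp_rot: [-3.141, 0.004, 3.049]
contact_force: [6.4, 1.0, 1.8]
grip_width: 10.0
finger_force: 3.0
```

Call:
apply_moves(
  motion="-0.003 0 -0.04 0;0 0 -0.05 0;-0.0119 0.052 0 0;-0.0119 0.052 0 0;-0.0119 0.052 0 0;-0.0119 0.052 0 0;0 0 0 10.5;0 0 0 10.5",
  fingers=1,
)

```text
time: 52.38
tool_pos: [557.6, -113.0, 202.2]
tcp_rot: [-3.141, -0.001, 2.679]
contact_force: [-0.3, 0.5, -0.3]
grip_width: 85.5
finger_force: 0.0
```

Call:
apply_moves(
  motion="0 0 0 10.5;0 0 0 10.5;0 0 0 10.5;0 0 0 10.5;0 0 0 10.5;0 0 0 10.5;0 0 0 4.4;0 0 0 0",
)

```text
time: 53.38
tool_pos: [557.5, -114.0, 202.2]
tcp_rot: [-3.141, 0.0, 1.507]
contact_force: [-1.1, -0.4, -0.5]
grip_width: 91.4
finger_force: 0.0
```

Run:
```python
from h import *
tool(); look("side"); c=deck("top"); deck("side")
cv2.imwrite("pics/c.png",c["img"])
go(559.4,-114.2,23,-3.7)
```

```text
t 53.38 tcp [ 557.5 -114.   202.2] rot deg [-179.9    0.    86.4] F [-1.1 -0.4 -0.5] w 91.4 g 0.0
side long1 0.63 [308.7 336.7 152.4  60.3 -16.8] z 12.6 hsv [ 65. 133. 111.]
side long1 0.57 [ 242.  -243.   151.7   62.    21.1] z 13.7 hsv [ 26. 149. 170.]
side cake 0.97 [ 559.2 -118.3   81.1   44.9   85.3] z 42.8 hsv [22. 65. 96.]
top layer 1 260 rect x,y,len,wid,yaw [126.2 -13.4  46.4  27.   -0.6] z [25.  27.2 30.6] x [103.2 148.9] y [-26.4  -0. ]
top layer 3 405 rect x,y,len,wid,yaw [ 52.8  -9.1 103.7  37.1   1.2] z [52.3 55.4 57.9] x [  5.7 103.9] y [-26.7   8.8]
side layer 0 337 rect x,y,len,wid,yaw [ 82.  -26.2 156.4  48.7  17.2] z [ 8.7 13.6 19.2] x [  2.5 150.6] y [-32.9 -12.4]
side layer 1 638 rect x,y,len,wid,yaw [ 75.9  -2.3 149.2  58.6   0.2] z [23.2 28.  32.2] x [  4.7 149.8] y [-31.2  24.1]
side layer 2 239 rect x,y,len,wid,yaw [ 63.3 -23.5 116.   47.5  26.5] z [36.7 41.9 47.6] x [  2.4 105.5] y [-31.3  14.9]
side layer 3 960 rect x,y,len,wid,yaw [ 53.2  -1.2 104.1  59.6   0.7] z [52.2 56.3 58.5] x [  2.  104.3] y [-30.3  25.5]
shift mm (tool) [ -0.2   1.6 179.4] | tool y at -3.7 | turn about tool z 0.0
```

View pics/c.png

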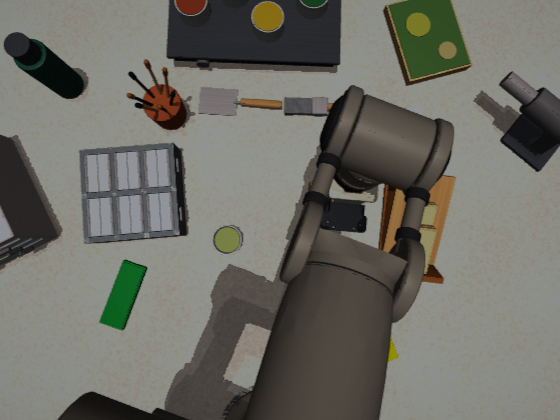

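The stack is seated square. The arm is directly over the cake, so I'll grasp its upper half.

Call:
apply_moves(
  motion="0 0.0015 0.06 0;0 0 0.06 0;0 0 0.035 0;0 0 0.015 0;0 0 0.006 0;0 0 0.001 0;0 0 0 0",
)

```text
time: 54.55
tool_pos: [560.2, -114.3, 26.8]
tcp_rot: [3.139, 0.001, 1.506]
contact_force: [0.1, 0.5, 0.3]
grip_width: 91.9
finger_force: 0.0
```

Call:
apply_moves(
  motion="0 0 0 0;0 0 0 0;0 0 0 0;0 0 0 0;0 0 0 0;0 0 0 0",
  fingers=-1,
)

```text
time: 55.3
tool_pos: [559.4, -114.0, 25.4]
tcp_rot: [-3.142, -0.0, 1.506]
contact_force: [0.4, 0.7, -0.2]
grip_width: 43.9
finger_force: 30.0
```

Call:
apply_moves(
  motion="0 0 -0.02 0;0 0 -0.05 0;0 0 -0.06 0;0 0 -0.04 0;0 0 0 10.5;0 0 0 10.5;0 0 0 10.5;0 0 0 10.5",
)

```text
time: 56.3
tool_pos: [559.1, -113.9, 195.0]
tcp_rot: [-3.141, 0.0, 0.767]
contact_force: [0.3, -0.0, -0.8]
grip_width: 43.7
finger_force: 30.0
```

Call:
apply_moves(
  motion="0 0 0 10.5;0 0 0 10.5;0 0 0 10.5;0 0 0 6.3;0 0 0 0",
)

```text
time: 56.92
tool_pos: [559.1, -113.9, 195.1]
tcp_rot: [-3.141, 0.001, 0.115]
contact_force: [-0.6, 0.6, -1.2]
grip_width: 43.7
finger_force: 30.0
```

Run:
```python
from h import *
print(tool()["joint_positions"]); go(500,249.4,None,-83.4)
c=bot.capture("side"); W=cloud(c)
for d in bot.cut_out(c,"cake")[:2]:
    P=W[d["pixels"]]; print(d["p"],np.nanpercentile(P,[3,50,97],axis=0))
```

```text
t 56.92 tcp [ 559.1 -113.9  195.1] rot deg [-180.     0.     6.6] F [-0.6  0.6 -1.2] w 43.7 g 30.0
[-0.3  0.5  1.4  0.   1.2  1.1]
shift mm (tool) [ -17.2 -367.7    0.2] | tool y at -83.4 | turn about tool z -0.0
0.55 [[ 520.6 -143.5  172.7]
 [ 545.  -136.1  196.1]
 [ 593.9 -103.5  214.1]]
```

Call:
apply_moves(
  motion="-0.0025 -0.0525 0 0;-0.0025 -0.0525 0 0;-0.0025 -0.0525 0 0;-0.0025 -0.0525 0 0;-0.0025 -0.0525 0 0;-0.0025 -0.0525 0 0;-0.0022 -0.0527 0 0;0 0 0 0",
)

```text
time: 58.02
tool_pos: [499.5, 252.7, 195.3]
tcp_rot: [-3.141, 0.0, 0.12]
contact_force: [0.0, -0.5, -1.5]
grip_width: 43.4
finger_force: 30.0
```

Call:
apply_moves(
  motion="0 0 0.05 0;0 0 0.02 0;0 0 0 0;0 0 0 0",
)

```text
time: 58.52
tool_pos: [501.6, 249.0, 126.6]
tcp_rot: [-3.141, -0.002, 0.113]
contact_force: [0.3, -0.3, -1.6]
grip_width: 43.9
finger_force: 30.0
```

Run:
```python
from h import *
print(tool()["joint_positions"]); go(500,249.4,82,-83.4)
c=bot.capture("side"); W=cloud(c); a=np.radians(6.6)
for d in bot.cut_out(c,"cake")[:2]:
    P=W[d["pixels"]]; P=P[~np.isnan(P[:,0])]; q=P-[500,249.4,79]
    L=np.stack([q[:,0]*np.cos(a)+q[:,1]*np.sin(a),-q[:,0]*np.sin(a)+q[:,1]*np.cos(a),q[:,2]],1)
    print(d["p"],"local to pocket",np.percentile(L,[3,50,97],axis=0))
cv2.imwrite("pics/d.png",cv2.resize(c["img"][80:240,160:360],None,fx=3,fy=3))
```

```text
t 58.52 tcp [501.6 249.  126.6] rot deg [-180.    -0.1    6.5] F [ 0.3 -0.3 -1.6] w 43.9 g 30.0
[ 0.3  0.5  1.6 -0.   1.1  1.8]
shift mm (tool) [-1.6 -0.5 44.6] | tool y at -83.5 | turn about tool z -0.1
0.64 local to pocket [[-54.6 -44.  -76.6]
 [ 36.8 -34.1 -14.1]
 [144.9 148.4   1.4]]
0.55 local to pocket [[-36.8 -28.3  23.2]
 [-12.1 -23.3  44.6]
 [ 36.7   9.9  66.4]]
```

View pics/d.png

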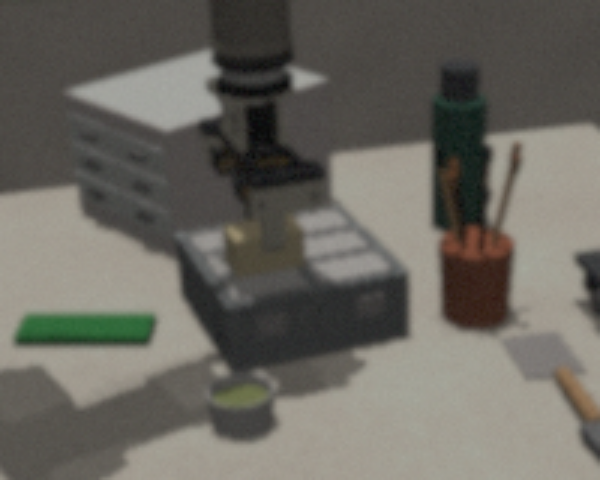

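The cake is centred over the near pocket 0. I'll push it through the flaps now.

Call:
apply_moves(
  motion="0 0 0.015 0;0 0 0.01 0;0 0 0.006 0;0 0 0.005 0;0 0 0.004 0;0 0 0.004 0;0 0 0.002 0;0 0 0 0",
)

```text
time: 59.62
tool_pos: [500.6, 249.4, 79.4]
tcp_rot: [-3.142, 0.0, 0.114]
contact_force: [-0.2, 0.5, -1.3]
grip_width: 43.8
finger_force: 30.0
```

Call:
apply_moves(
  motion="0 0 0 0;0 0 0 0;0 0 0 0;0 0 0 0",
  fingers=-0.2,
)

```text
time: 60.12
tool_pos: [500.7, 249.4, 79.5]
tcp_rot: [-3.141, -0.0, 0.114]
contact_force: [0.7, 0.0, -2.2]
grip_width: 43.8
finger_force: 30.0
```

Call:
apply_moves(
  motion="0 0 -0.03 0;0 0 -0.04 0;0 0 0 10.5;0 0 0 10.5;0 0 0 10.5;0 0 0 0",
)

```text
time: 60.88
tool_pos: [500.6, 249.4, 149.5]
tcp_rot: [-3.141, -0.0, -0.435]
contact_force: [-0.0, 0.5, -2.3]
grip_width: 44.1
finger_force: 30.0
```

Run:
```python
from h import *
tool()
c=bot.capture("side"); W=cloud(c); a=np.radians(6.6); q=W-[500,249.4,79]
L=np.stack([q[...,0]*np.cos(a)+q[...,1]*np.sin(a),-q[...,0]*np.sin(a)+q[...,1]*np.cos(a),q[...,2]],-1)
m=(abs(L[...,0])<36)&(abs(L[...,1])<22)&(L[...,2]<45); print(m.sum(),np.percentile(L[m][:,2],[2,10,50,90,98]))
cv2.imwrite("pics/e.png",cv2.resize(c["img"][80:240,160:360],None,fx=3,fy=3))
```

```text
t 60.88 tcp [500.6 249.4 149.5] rot deg [-180.    -0.   -24.9] F [-0.   0.5 -2.3] w 44.1 g 30.0
139 [-3.6 -2.3 -0.8  1.2  2.2]
```

View pics/e.png

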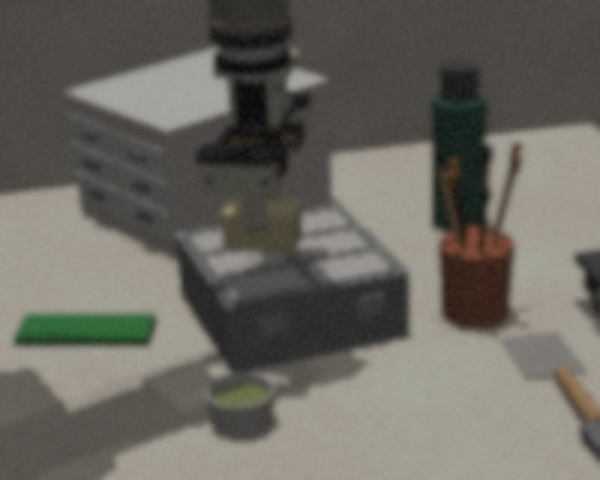

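The picture shows the cake still held: my opening value of -0.2 (37 mm) was smaller than the cake. I'll turn back, re-insert it and open wider.

Call:
apply_moves(
  motion="0 0 0 -10.5;0 0 0 -10.5;0 0 0 -10.5;0 0 0.02 0;0 0 0 0;0 0 0 0",
)

```text
time: 61.68
tool_pos: [500.9, 249.5, 130.0]
tcp_rot: [-3.141, -0.001, 0.115]
contact_force: [0.8, 0.2, -1.6]
grip_width: 43.7
finger_force: 30.0
```

Run:
```python
from h import *
tool(); go(500,249.4,82,-83.4)
c=bot.capture("side"); W=cloud(c); a=np.radians(6.6); q=W-[500,249.4,79]
L=np.stack([q[...,0]*np.cos(a)+q[...,1]*np.sin(a),-q[...,0]*np.sin(a)+q[...,1]*np.cos(a),q[...,2]],-1)
for d in bot.cut_out(c,"cake")[:2]:
    P=L[d["pixels"]]; print(d["p"],np.nanpercentile(P,[3,50,97],axis=0))
```

```text
t 61.67 tcp [500.9 249.5 130. ] rot deg [-180.    -0.     6.6] F [ 0.8  0.2 -1.6] w 43.7 g 30.0
shift mm (tool) [-0.9  0.  48. ] | tool y at -83.4 | turn about tool z -0.0
0.79 [[-37.6 -28.7  27.7]
 [-13.4 -22.8  50.4]
 [ 34.1  11.4  69.6]]
```

Call:
apply_moves(
  motion="0.001 0 0.018 0;0 0 0.012 0;0 0 0.006 0;0 0 0.005 0;0 0 0.004 0;0 0 0.003 0;0 0 0.002 0;0 0 0 0",
)

```text
time: 62.78
tool_pos: [501.7, 249.5, 79.4]
tcp_rot: [-3.142, 0.0, 0.114]
contact_force: [0.6, 0.4, -2.2]
grip_width: 43.9
finger_force: 30.0
```

Call:
apply_moves(
  motion="0 0 0 0;0 0 0 0;0 0 0 0;0 0 0 0",
  fingers=0.3,
)

```text
time: 63.28
tool_pos: [501.7, 249.5, 79.6]
tcp_rot: [-3.141, -0.0, 0.114]
contact_force: [0.5, -0.2, -0.6]
grip_width: 59.6
finger_force: 0.0
```

Call:
apply_moves(
  motion="0 0 -0.03 0;0 0 -0.05 0;0 0 0 -10.5;0 0 0 -10.5;0 0 0 -10.5;0 0 0 0",
)

```text
time: 64.03
tool_pos: [501.6, 249.5, 159.5]
tcp_rot: [-3.142, -0.0, 0.662]
contact_force: [-0.7, 0.5, -0.6]
grip_width: 59.8
finger_force: 0.0
```

Run:
```python
from h import *
tool()
c=bot.capture("side"); W=cloud(c); a=np.radians(6.6); q=W-[500,249.4,79]
L=np.stack([q[...,0]*np.cos(a)+q[...,1]*np.sin(a),-q[...,0]*np.sin(a)+q[...,1]*np.cos(a),q[...,2]],-1)
m=(abs(L[...,0])<36)&(abs(L[...,1])<22)&(L[...,2]<45); print(m.sum(),np.percentile(L[m][:,2],[2,10,50,90,98]))
cv2.imwrite("pics/f.png",cv2.resize(c["img"][80:240,160:360],None,fx=3,fy=3))
```

```text
t 64.03 tcp [501.6 249.5 159.5] rot deg [-180.    -0.    37.9] F [-0.7  0.5 -0.6] w 59.8 g 0.0
140 [-3.5 -2.6 -1.   0.6  2.5]
```

View pics/f.png

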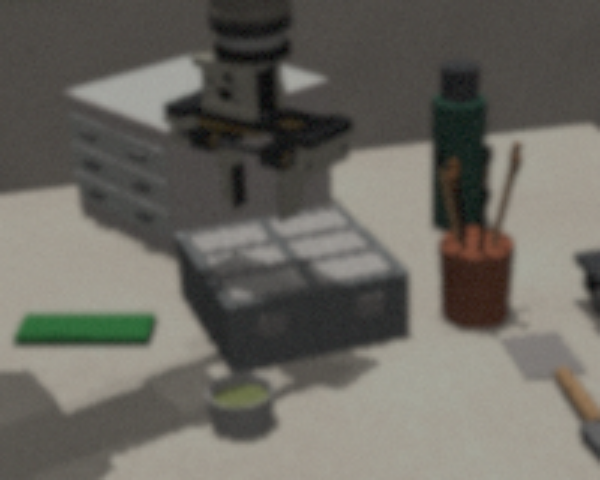

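The picture shows the cake dropped and the flaps shut. I'll feel down through the flaps to check it is on the floor (top at z ≈ 49).

Call:
apply_moves(
  motion="0 0 0 -10.5;0 0 0 -10.5;0 0 0 -10.5;0 0 0 -10.5;0 0 0 -10.5;0 0 0 -6;0 0 0 0;0 0 0 0",
  fingers=-1,
)

```text
time: 65.08
tool_pos: [501.6, 249.5, 159.5]
tcp_rot: [3.142, -0.0, 1.681]
contact_force: [-0.8, 0.5, -0.4]
grip_width: 0.5
finger_force: 0.0
```

Call:
apply_moves(
  motion="0 0 0.05 0;0 0 0.02 0;0 0 0.02 0;0 0 0.01 0;0 0 0.008 0;0 0 0.003 0;0 0 0.001 0;0 0 0 0",
)

```text
time: 66.08
tool_pos: [501.7, 249.5, 49.2]
tcp_rot: [3.141, -0.0, 1.684]
contact_force: [-4.7, -2.0, 10.2]
grip_width: 0.3
finger_force: 5.6
```

Contact came at z = 49.2, so the cake is on the floor. I'll retract and do a final check.

Call:
apply_moves(
  motion="0 0 -0.03 0;0 0 -0.05 0;0 0 -0.06 0;0 0 -0.05 0;0.06 -0.03 0 0;0.06 -0.03 0 0;0 0 0 0;0 0 0 0",
)

```text
time: 67.08
tool_pos: [433.5, 354.2, 237.9]
tcp_rot: [3.141, 0.0, 1.685]
contact_force: [-0.6, 0.1, 0.1]
grip_width: 0.3
finger_force: 0.0
```

Run:
```python
from h import *
tool(); c=deck("top"); deck("side"); W=cloud(c)
cv2.imwrite("pics/g.png",c["img"])
for t in ("tin","jar"):
    for d in bot.cut_out(c,t)[:1]: print(t,d["p"],np.nanmedian(W[d["pixels"]],0))
```

```text
t 67.08 tcp [433.5 354.2 237.9] rot deg [179.9   0.   96.5] F [-0.6  0.1  0.1] w 0.3 g 0.0
top layer 0 113 rect x,y,len,wid,yaw [ 83.8  25.3 156.6  51.3 -19.7] z [ 8.9 15.4 19.4] x [  3.7 149.6] y [-24.6  29.3]
top layer 1 640 rect x,y,len,wid,yaw [ 75.6   1.2 148.2  57.2  -0.2] z [24.1 27.4 30.9] x [  7.1 148.9] y [-26.3  29.3]
top layer 2 135 rect x,y,len,wid,yaw [ 64.2  22.  114.9  48.6 -28.5] z [36.6 42.1 47.4] x [  4.1 104.5] y [-24.9  29.9]
top layer 3 1180 rect x,y,len,wid,yaw [ 52.8   1.6 103.6  56.8  -0.1] z [52.8 55.4 57.8] x [  2.5 103.6] y [-26.3  28.8]
side layer 0 346 rect x,y,len,wid,yaw [ 83.  -27.2 156.7  48.4  18.6] z [ 8.6 13.8 19.4] x [  3.2 150.6] y [-32.8  -4.7]
side layer 1 647 rect x,y,len,wid,yaw [ 75.   -8.  154.1  59.7   5.4] z [23.1 28.  32.1] x [  3.6 149.8] y [-31.4  25.1]
side layer 2 232 rect x,y,len,wid,yaw [ 63.6 -23.2 115.1  48.   26.2] z [36.5 41.3 47.3] x [  3.6 105.6] y [-31.6  15.9]
side layer 3 964 rect x,y,len,wid,yaw [ 53.3  -1.9 104.5  59.   -0.1] z [52.3 56.3 58.8] x [  1.9 104.1] y [-30.4  24.7]
tin 0.86 [442.  109.5  27. ]
jar 0.92 [ 708.3 -285.3   86.5]
```

View pics/g.png

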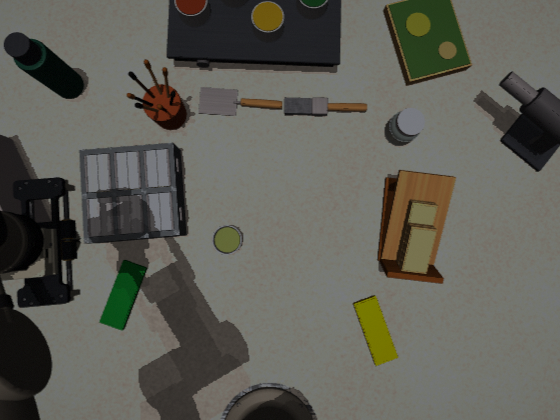

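The stack sits square on the deck at about (418,240), the box flaps are closed and the other things have not moved. Handing in.

```bash
python3 -c "
from plant import bot
print(bot.close_job())"
```

```text
the job is handed in; nothing more can be done
None
```

The job is handed in: all four boards are in one pile, square against the backstop with the long ones below, and the cake is on the floor of pocket 0 with the flaps closed above it.

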